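# Hold the green reference glass in the light path of the weld-shade tester

## Robot

A 7-joint arm with a two-finger parallel gripper is mounted at the origin on the work surface; the furniture and walls round the work are solid. World frame = base frame: x ahead of the robot, y to its left, z up, the work surface at z = 0. Lengths are in m, angles in rad, forces in N, time in s.
With the tool pointing down it reaches from about 0.4 to 0.9 m from the base axis. Payload 5.5 kg.
Tool frame: the origin (TCP) lies at the very end of the fingers, on their centre line; the grasp point (between the pads) lies 19 mm behind it (robot.grip_point_offset is the distance from the TCP to the grasp point, in m); z points along the fingers, y is the line along which they close (so a half turn about z gives the same grasp; the last joint's range is limited). The gripper opens to 92 mm and grips with 3 to 60 N. Pads are 19 mm wide; open, the fingers measure 130 mm over their backs; the gripper's body (75 mm by 190 mm) begins 47 mm behind the grasp point.
Start: joints at [-1.007, 0.501, -0.427, 1.55, 0.221, 1.138, -0.21], TCP at [0.193, 0.621, 0.227] pointing down, gripper open.
Joint ranges: [-2.88, 2.88], [-0.31, 2.03], [-1.54, 1.56], [0.2, 2.42], [-1.41, 4.55], [0.19, 2.02], [-2.57, 2.57]. Speed limits (rad/s): [2.57, 2.57, 3.14, 3.14, 3.14, 3.14, 3.14].

## Interface

Orientations are given as [roll, pitch, yaw] about the fixed x, y, z axes, in that order (R = Rz(yaw) Ry(pitch) Rx(roll)).
In Python, from bench import monitor, eyes, robot, masks_of gives the robot as it stands. The module is installed in compiled form; this text tells all that it offers.
- The arm moves only by the tool move_arm, never from a script. Its argument "series" is a list of rows, each an object with "offset": the shift along the world's x, y, z in mm, a list of three; "yaw": the turn about the world's z in rad. A call has exactly 10 rows; each row shifts and turns the commanded pose from where the row before left it; what a row does not reach is not made up. A row lasts 1/8 s, in which the tool goes at most 62.5 mm and 10.7 degrees, less where a joint would pass 70% of its speed; a pose out of reach is approached as far as the arm can. A call is refused whole if a number of a shift passes 62.5 or a number of a turn 0.188, either way. A call with a gripper value outside its range is refused whole. "claw" is the closure in counts, from 0 (fully open) to 255 (shut), set as the call begins (left out, the last holds). The fingers move at their own pace and stop on an object; "newtons" is the grip in N (left out, the last holds). Time passes only in rows, so rows that do not move let the fingers close, or fill a call up. It gives the time, the measured TCP pose, the force, the opening and the grip force at its end, in the units of the state.
- monitor.state(): the state, without advancing time (a new reading comes with each control period).
- eyes.camera(name): name is "side" or "top" or "wrist"; returns a dict with "color" (480x640x3 uint8, red, green, blue), "fx", "fy", "cx", "cy" (pixels), "origin" and "attitude" of the camera in the world; the wrist camera has in their place "hand_eye" (4x4, takes a point from camera to tool coordinates, whose origin is the TCP and whose axes are the flange's). Camera axes: x right, y up, looking along -z (the intrinsics and any distortion apply to the point x, -y, -z); pixel columns grow to the right and rows downward; lengths in m; the calibration is good to about 2 mm. A picture is of the moment at which its call begins: read the wrist's pose just before it. There is no depth.
- robot.hand_in(): hands the job in; it is judged then, once.
Trained networks look in a picture, given as the dict that the camera call returned (one of the last four; its "shot" number tells which), for a name from the list of things; names that differ only in an ending like _2 or _b are one class to them, and where a whole thing is asked for, a point or a joint stands for the part that bears it (a point fixed in the world has none). Each returns a list of dicts, best first, with "score" (0 to 1); they miss things now and then, are a little off and sometimes report something else, mostly with a low value. They report only what shows in the picture. A call takes as long as a camera call.
- masks_of(label, picture): "mask" (480x640 bool, what is visible of it) and "bbox" ([left, top, right, bottom] in pixels, round what is visible of it).
The state is a dict: "time_s": time; "joints": joint angles; "dq": joint speeds; "joint_torque": joint torques, N m; "eef_pos": TCP position; "tcp_rot": TCP orientation; "contact_force": force on the tool from outside, world axes, zero at the start; "moment": the same for the moment, N m; "width": finger opening in m; "finger_force": force on a finger pad.
Only numpy, scipy, OpenCV 4.12 (cv2) and the standard library are available. Lean on these libraries where they do the work, as an engineer would, in place of code of your own. Each camera call takes 0.05 s, during which the arm holds its last target. There are 200 camera calls.

## Task

Check the shade tester with its green reference glass: lift the green glass out of the rack, touching it only on its two white frosted faces and never on its clear ones, and stand it in the pocket of the tester's spring-up carriage with its clear faces towards the lamp and the photocell. Press it gently down against the spring until the shutter blade has dropped fully clear of the lamp and the light passes through the glass, and finish while still gripping it and holding it down there. Leave the amber and the colourless glass in the rack and do not disturb the other things on the bench.

Things in the scene. Friction and masses are not known exactly. Their poses are not given: they have to be found in the camera images.
- rack: grey block 62 x 156 x 30 mm on four steel posts, top 62 mm above the bench, on a dark foot plate 80 x 174 mm; fixed. Origin: centre of the underside, y along the row of pockets, z up. Square pockets at y = -48, 0, +48 mm, 24 mm wide, 26 mm deep (floor 36 mm above the bench); each holds a glass, in changing order, with its frosted faces towards the rack's +x and -x
- green_glass: the green reference glass: an upright solid glass block 22 x 22 mm and 64 mm tall, about 70 to 110 g, loose in its rack pocket with its upper 38 mm standing out. Origin: centre of its underside, z up. Its own +x and -x faces are the white frosted ones (22 mm apart), its own +y and -y faces are the clear, deep-green polished ones
- green_window: the clear green core of the green glass, which forms its two clear faces (own +y and -y, 22 mm apart), and nothing of its frosted faces. Same origin and axes as the green glass; not to be touched by the robot
- amber_glass: the amber reference glass, same size and axes as the green one, stays in the rack
- clear_glass: the colourless reference glass, same size and axes as the green one, stays in the rack
- tester: shade tester fixed to the bench: grey base 112 x 212 x 18 mm; housings 60 x 56 mm, up to 96 mm high, at y = +64 mm (dark, finned: lamp) and -64 mm (grey with a dial: photocell), 72 mm gap between, open towards +x and -x. Origin: centre of the underside, z up. The light path runs along y, 64 mm above the bench, mid-gap. The black spring-up carriage in the gap is part of it
- carriage (a joint): how far the carriage is pressed down, m: 0 = up (shutter blade covers the lamp), the lamp is fully uncovered from 0.016 on, 0.026 = down on its hard stop (no need to go that far; 0.021 is a good place to hold). A spring pushes it up with about 3 N at the top, 6.5 N at 0.021 and 7.5 N at the stop; it springs back when let go
- seat (a point): centre of the carriage pocket's floor (moves with the carriage; 56 mm above the bench when up, 30 mm on the stop). Axes as the tester's: y along the light path. The square pocket is 24 mm wide, 12 mm deep, in a black block 36 x 36 mm; a thin brass shutter blade stands 27 mm from its centre on the +y side, up to 18 mm above its floor
- carton_tips: small brown carton 144 x 100 x 37 mm lying at the left; bystander, loose; origin under its centre
- weld_magnet: red arrow-shaped welding magnet 86 x 90 x 17 mm at the left front; bystander, loose; origin under its centre
- mig_pliers: black-handled pliers 61 x 202 x 12 mm lying at the right front; bystander, loose; origin under their centre

How it is judged:
By the outcome, as a careful person would: the job done as asked, in the order asked, and still so for the second after the job is handed in, while the arm keeps its last pose, push and grip.
It also fails if it takes over 42 s, if anything falls off the work surface, if the arm or the gripper's body presses on something with over 40 N, if the wrist force passes 120 N, or if a joint passes its speed limit or range.

## Working session

There is one attempt and no reset: what is moved stays moved. The work goes in short steps, Python scripts to look and compute and a tool call to move; the robot and the scene stay as the last step left them, time stands still between calls to the robot, and variables do not carry over. Pictures are saved under pics/ and viewed, at most 10 in all, crops included, and the job is handed in when it is done.

Besides the shell and the picture viewer there is one more tool, called as a command line: name --argument value ..., lists and objects as JSON in quotes. move_arm: Moves the arm, as the interface text tells. Its arguments: {"type":"object","properties":{"series":{"type":"array"},"claw":{"type":"number"},"newtons":{"type":"number"}},"required":["series"]}

```bash
mkdir -p pics; ls; cat > h.py <<'E'
import numpy as np, cv2
from bench import monitor, eyes, robot, masks_of
def save(p,n): cv2.imwrite('pics/'+n,p['color'][:,:,::-1])
E
python3 - <<'E'
from h import *
s=monitor.state(); print({k:np.round(v,3) for k,v in s.items()}, robot.grip_point_offset)
for n in ['top','side']:
    p=eyes.camera(n); save(p,n+'0.png')
    print(n,{k:(np.round(v,3).tolist() if not isinstance(v,str) else v) for k,v in p.items() if k!='color'})
    for l in ['green_glass','green_window','amber_glass','clear_glass','rack','tester','carriage','seat']:
        try:print(l,[(round(m['score'],2),np.round(m['bbox']).tolist(),int(m['mask'].sum())) for m in masks_of(l,p)[:2]])
        except Exception as e: print(l,e)
E
```

```text
pics
{'time_s': np.float64(0.0), 'joints': array([-1.007,  0.502, -0.427,  1.551,  0.221,  1.138, -0.21 ]), 'dq': array([-0.001,  0.001,  0.001,  0.001, -0.001,  0.002, -0.   ]), 'joint_torque': array([-1.0000e-03, -5.6659e+01, -5.8160e+00, -2.7911e+01, -6.9000e-02,
        3.1000e-02,  0.0000e+00]), 'eef_pos': array([0.192, 0.62 , 0.226]), 'tcp_rot': array([-3.14 , -0.   ,  2.841]), 'contact_force': array([ 0.51 ,  0.817, -0.202]), 'moment': array([ 0.036,  0.035, -0.017]), 'finger_force': np.float64(0.0), 'width': np.float64(0.092)} 0.0188
top {'fx': 471.849, 'fy': 471.849, 'cx': 321.447, 'cy': 234.4, 'origin': [0.287, 0.031, 1.224], 'attitude': [0.08, -0.015, -1.585], 'shot': 1}
green_glass [(0.49, [238.0, 212.0, 252.0, 224.0], 132)]
green_window []
amber_glass []
clear_glass [(0.42, [278.0, 213.0, 291.0, 226.0], 97)]
rack [(0.84, [234.0, 207.0, 300.0, 237.0], 1618), (0.59, [176.0, 258.0, 218.0, 295.0], 920)]
tester [(0.68, [362.0, 154.0, 444.0, 209.0], 3569)]
carriage [(0.59, [396.0, 169.0, 416.0, 188.0], 299)]
seat [(0.56, [394.0, 172.0, 416.0, 185.0], 249), (0.34, [361.0, 156.0, 447.0, 205.0], 3503)]
side {'fx': 476.017, 'fy': 476.017, 'cx': 306.693, 'cy': 237.467, 'origin': [-0.098, 0.789, 0.427], 'attitude': [1.201, 0.008, -2.564], 'shot': 2}
green_glass [(0.75, [240.0, 249.0, 252.0, 275.0], 384)]
green_window [(0.73, [240.0, 250.0, 252.0, 276.0], 180)]
amber_glass [(0.91, [253.0, 241.0, 270.0, 266.0], 351)]
clear_glass []
rack [(0.78, [217.0, 249.0, 308.0, 318.0], 3137), (0.75, [321.0, 204.0, 324.0, 207.0], 37)]
tester [(0.87, [282.0, 186.0, 352.0, 244.0], 2461)]
carriage [(0.56, [323.0, 203.0, 325.0, 207.0], 29)]
seat [(0.48, [320.0, 202.0, 329.0, 216.0], 77)]
```

```bash
python3 - <<'E'
import cv2,numpy as np
t=cv2.imread('pics/top0.png')[140:300,160:460]; s=cv2.imread('pics/side0.png')[170:330,180:380]
a=cv2.resize(t,(800,427),interpolation=cv2.INTER_CUBIC)[:420]
b=cv2.resize(s,(225,180),interpolation=cv2.INTER_CUBIC)
c=np.zeros((600,800,3),np.uint8);c[:420]=a;c[420:,:225]=b
full=cv2.resize(cv2.imread('pics/top0.png'),(240,180));c[420:,225:465]=full
full=cv2.resize(cv2.imread('pics/side0.png'),(240,180));c[420:,465:705]=full
cv2.imwrite('pics/c0.png',c)
E
```

```text
(no output)
```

View pics/c0.png

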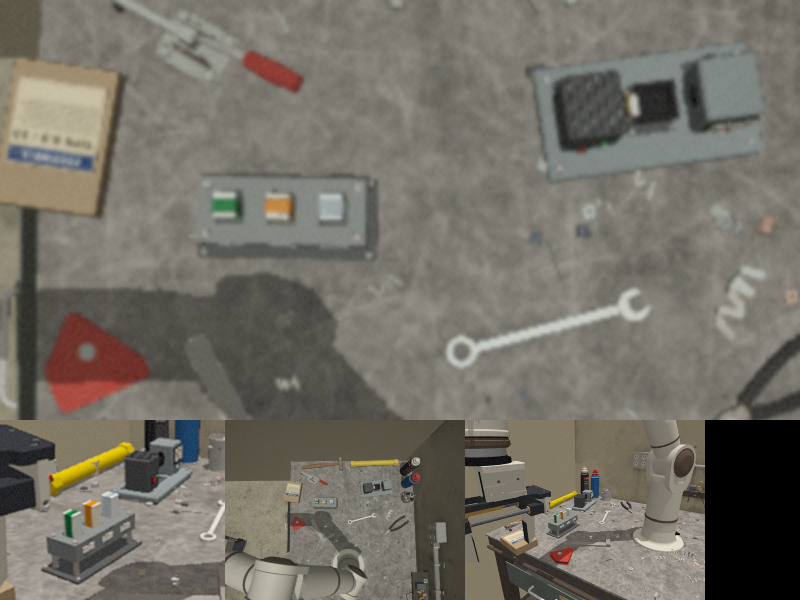

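```bash
cat >> h.py <<'E'
from scipy.spatial.transform import Rotation as Ro
def campose(p,s=None):
    if 'origin' in p: return Ro.from_euler('xyz',p['attitude']).as_matrix(),np.array(p['origin'])
    T=np.eye(4);T[:3,:3]=Ro.from_euler('xyz',s['tcp_rot']).as_matrix();T[:3,3]=s['eef_pos']
    T=T@np.array(p['hand_eye']);return T[:3,:3],T[:3,3]
def ray(p,uv,z,s=None):
    R,o=campose(p,s);out=[]
    for u,v in np.atleast_2d(uv):
        d=R@[(u-p['cx'])/p['fx'],-(v-p['cy'])/p['fy'],-1];out.append(o+d*(z-o[2])/d[2])
    return np.array(out)
def proj(p,X,s=None):
    R,o=campose(p,s);c=(np.atleast_2d(X)-o)@R
    return np.c_[p['cx']-p['fx']*c[:,0]/c[:,2],p['cy']+p['fy']*c[:,1]/c[:,2]]
E
python3 - <<'E'
from h import *
p=eyes.camera('top')
f=lambda x,y:(160+x*.375,140+y*.375)
print('glass',ray(p,[f(225,205),f(278,206),f(331,207)],.1).round(3))
r=ray(p,[f(203,179),f(375,181),f(372,260),f(200,256)],.004);print('foot',r.round(3),r.mean(0))
t=ray(p,[f(530,70),f(548,180),f(762,152),f(744,45)],.018);print('tester',t.round(3),t.mean(0))
print('car',ray(p,f(655,102),.068).round(3))
for q in (t,): 
    d=q[1]-q[2]; print('yaw y axis',np.arctan2(-d[0],d[1]))
d=r[3]-r[2];print(np.arctan2(-d[0],d[1]))
E
```

```text
glass [[0.422 0.197 0.1  ]
 [0.42  0.149 0.1  ]
 [0.419 0.102 0.1  ]]
foot [[0.459 0.232 0.004]
 [0.455 0.064 0.004]
 [0.378 0.068 0.004]
 [0.384 0.235 0.004]] [0.41869275 0.14984162 0.004     ]
tester [[ 0.56  -0.088  0.018]
 [ 0.452 -0.103  0.018]
 [ 0.477 -0.312  0.018]
 [ 0.583 -0.298  0.018]] [ 0.51800632 -0.2004611   0.018     ]
car [[ 0.517 -0.199  0.068]]
yaw y axis 0.11906588269657682
-0.03599034395757359
```

move_arm --series '[{"offset":[23,-42,0],"yaw":-0.13},{"offset":[23,-42,0],"yaw":-0.13},{"offset":[23,-42,0],"yaw":-0.13},{"offset":[23,-42,0],"yaw":-0.13},{"offset":[23,-42,0],"yaw":-0.13},{"offset":[23,-42,0],"yaw":-0.13},{"offset":[23,-42,0],"yaw":-0.13},{"offset":[23,-42,0],"yaw":-0.13},{"offset":[23,-42,0],"yaw":-0.13},{"offset":[23,-42,0],"yaw":-0.13}]' --claw 0

```text
time_s: 2.2
eef_pos: [0.4233, 0.1996, 0.2271]
tcp_rot: [3.141, -0.001, 1.537]
contact_force: [0.9, 1.0, 0.7]
width: 0.0918
finger_force: 0.0
```

```bash
python3 - <<'E'
from h import *
s=monitor.state();p=eyes.camera('wrist'); save(p,'w1.png')
print(s['eef_pos'],s['tcp_rot'],s['joints'].round(2),np.round(p['hand_eye'],3),p['fx'],p['cx'],p['cy'],[k for k in p])
for l in ['green_glass','green_window','rack','amber_glass']:
    for m in masks_of(l,p)[:2]:
        ys,xs=np.nonzero(m['mask']);print(l,m['score'],m['bbox'],xs.mean(),ys.mean())
X=np.array([[.422+a,.197+b,z] for z in (.1,.062) for a in(-.011,.011) for b in(-.011,.011)]);print(proj(p,X,s).round())
E
```

```text
[0.42327182 0.19956234 0.22713842] [ 3.14066014e+00 -6.05547597e-04  1.53677468e+00] [-0.47  0.14 -0.03  2.    0.    0.99 -0.54] [[-0.001  0.961  0.277  0.074]
 [ 1.     0.001 -0.     0.   ]
 [-0.     0.277 -0.961 -0.16 ]
 [ 0.     0.     0.     1.   ]] 374.2841109264963 322.98131931018145 246.7941913045549 ['color', 'fx', 'fy', 'cx', 'cy', 'hand_eye', 'shot']
green_glass 0.95 [307.5, 214.7, 333.9, 253.8] 321.6536485097636 232.32168550873587
green_window 0.61 [312.9, 214.5, 331.0, 249.6] 321.5293159609121 232.50325732899023
rack 0.93 [282.1, 175.4, 364.8, 331.5] 321.73573028912836 247.01141576869733
rack 0.38 [314.0, 0.0, 490.2, 95.2] 404.25921579456025 42.624948225873254
amber_glass 0.91 [306.7, 265.2, 336.8, 306.6] 321.77975632614806 285.4779756326148
[[308. 253.]
 [306. 227.]
 [335. 252.]
 [334. 226.]
 [309. 241.]
 [308. 217.]
 [334. 240.]
 [333. 216.]]
```

View pics/w1.png

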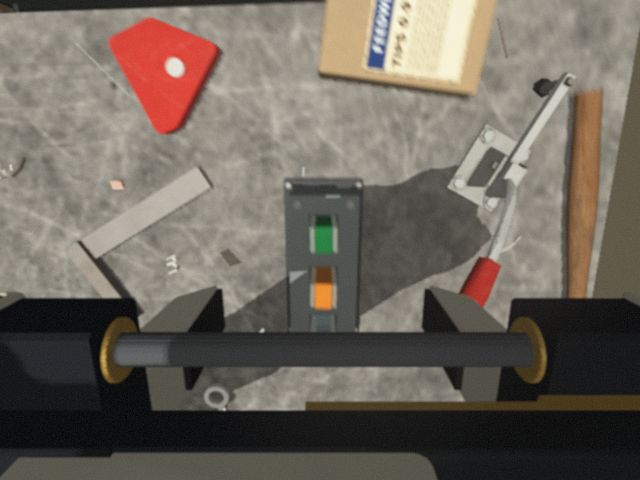

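```bash
python3 - <<'E'
from h import *
s=monitor.state();p=eyes.camera('wrist')
c=cv2.resize(p['color'][170:330,262:382,::-1],(600,800),interpolation=cv2.INTER_CUBIC)[:600];cv2.imwrite('pics/w1c.png',c)
g=cv2.cvtColor(p['color'],cv2.COLOR_RGB2HSV)
for nm,lo,hi in (('g',50,85),('o',8,25)):
    m=(g[:,:,0]>lo)&(g[:,:,0]<hi)&(g[:,:,1]>120); m[:175]=0;m[320:]=0;m[:,:290]=0;m[:,355:]=0
    ys,xs=np.nonzero(m);print(nm,len(xs),xs.min(),xs.max(),ys.min(),ys.max(),xs.mean(),ys.mean())
for l in ['rack']:
    m=masks_of(l,p)[0]['mask']
    rows=range(190,285,8);L=[np.nonzero(m[r])[0].min() for r in rows];Rr=[np.nonzero(m[r])[0].max() for r in rows];print(L,Rr)
E
```

```text
g 458 316 331 217 253 323.471615720524 238.81659388646287
o 688 315 332 268 309 323.32412790697674 289.0581395348837
[np.int64(284), np.int64(284), np.int64(284), np.int64(285), np.int64(285), np.int64(285), np.int64(285), np.int64(286), np.int64(287), np.int64(287), np.int64(287), np.int64(287)] [np.int64(362), np.int64(361), np.int64(361), np.int64(360), np.int64(360), np.int64(361), np.int64(360), np.int64(359), np.int64(359), np.int64(360), np.int64(359), np.int64(359)]
```

View pics/w1c.png

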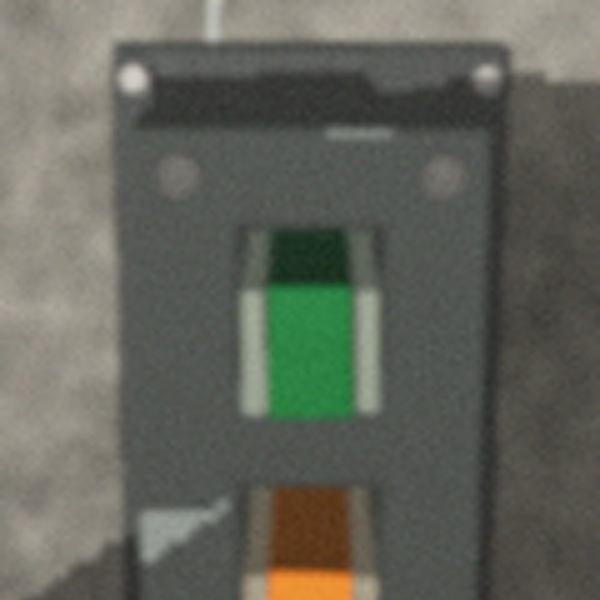

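```bash
python3 - <<'E'
from h import *
s=monitor.state();p=eyes.camera('wrist');save(p,'w2.png');print(s['eef_pos'],s['tcp_rot'],s['dq'].round(3))
f=lambda x,y:(262+x/5-.4,170+y/5-.4)
q=ray(p,[f(241,287),f(380,287),f(380,416),f(241,416)],.1,s);print(q.round(4),q.mean(0))
fo=ray(p,[f(115,46),f(507,46)],.004,s);print(fo.round(4))
top=ray(p,[f(178,176),f(445,176)],.062,s);print(top)
g=cv2.cvtColor(p['color'],cv2.COLOR_RGB2GRAY)
# yaw via top face green/white borders
hsv=cv2.cvtColor(p['color'],cv2.COLOR_RGB2HSV)
for lo,hi,r0,r1 in ((50,85,215,254),(8,25,266,300)):
    for r in range(r0,r1,4):
        x=np.nonzero((hsv[r,290:355,0]>lo)&(hsv[r,290:355,0]<hi)&(hsv[r,290:355,1]>110))[0]
        if len(x):print(r,x.min()+290,x.max()+290)
E
```

```text
[0.42192992 0.20218164 0.22677763] [-3.14146576e+00 -5.39125774e-04  1.54368752e+00] [-0.006  0.    -0.001  0.001  0.003  0.001 -0.001]
[[0.4121 0.2103 0.1   ]
 [0.4339 0.2097 0.1   ]
 [0.4336 0.1885 0.1   ]
 [0.4113 0.1891 0.1   ]] [0.42272998 0.19938052 0.1       ]
[[0.3844 0.2388 0.004 ]
 [0.4637 0.2366 0.004 ]]
[[0.40021195 0.22172794 0.062     ]
 [0.44693657 0.22043341 0.062     ]]
219 319 328
223 318 331
227 317 331
231 316 332
235 316 332
239 316 332
243 317 332
247 317 332
251 317 332
270 317 331
274 317 331
278 317 331
282 317 332
286 316 332
290 316 332
294 316 332
298 316 332
```

move_arm --series '[{"offset":[1,-3,-10],"yaw":0},{"offset":[0,0,-18],"yaw":0},{"offset":[0,0,-18],"yaw":0},{"offset":[0,0,-18],"yaw":0},{"offset":[0,0,-18],"yaw":0},{"offset":[0,0,-18],"yaw":0},{"offset":[0,0,-12],"yaw":0},{"offset":[0,0,-5],"yaw":0},{"offset":[0,0,0],"yaw":0},{"offset":[0,0,0],"yaw":0}]' --claw 115 --newtons 20

```text
time_s: 3.85
eef_pos: [0.424, 0.1981, 0.1102]
tcp_rot: [3.141, -0.001, 1.541]
contact_force: [0.1, -0.5, -0.2]
width: 0.0503
finger_force: 0.0
```

```bash
python3 - <<'E'
from h import *
for i in range(3):
    s=monitor.state();p=eyes.camera('wrist');print(s['eef_pos'].round(4),s['tcp_rot'].round(4),s['width'])
# tool-frame TCP and pad points
R=Ro.from_euler('xyz',s['tcp_rot']).as_matrix()
pts=np.array([[x,y,z] for z in(0,-.019) for y in(-s['width']/2,s['width']/2) for x in(-.0095,.0095)])
print(proj(p,s['eef_pos']+pts@R.T,s).round())
g=np.array([[a,b,.1] for a in(.412,.434) for b in(.1884,.2104)]);print(proj(p,g,s).round())
c=p['color'][200:480,220:430,::-1];cv2.imwrite('pics/w3.png',cv2.resize(c,(450,600),interpolation=cv2.INTER_CUBIC))
E
```

```text
[0.424  0.1981 0.1102] [ 3.1406e+00 -5.0000e-04  1.5408e+00] 0.05026495214078445
[0.424  0.1981 0.1103] [ 3.1405e+00 -6.0000e-04  1.5408e+00] 0.050607249080526946
[0.424  0.198  0.1103] [ 3.1405e+00 -6.0000e-04  1.5408e+00] 0.050492733116343544
[[269. 323.]
 [267. 286.]
 [376. 323.]
 [377. 286.]
 [263. 344.]
 [261. 303.]
 [382. 344.]
 [384. 303.]]
[[299. 314.]
 [297. 273.]
 [343. 313.]
 [342. 272.]]
```

View pics/w3.png

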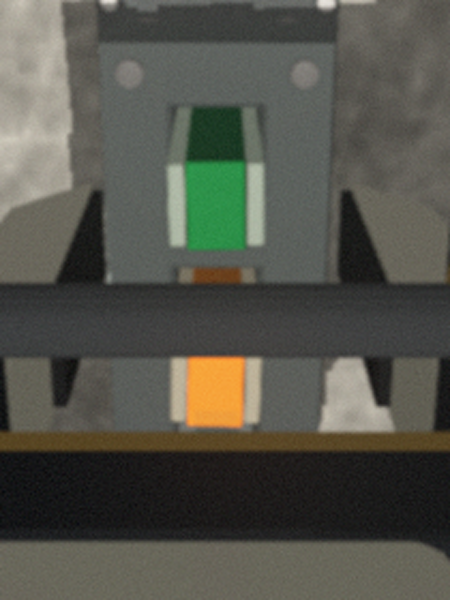

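move_arm --series '[{"offset":[-0.5,0.5,-8],"yaw":0},{"offset":[0,0,-10],"yaw":0},{"offset":[0,0,-10],"yaw":0},{"offset":[0,0,-8],"yaw":0},{"offset":[0,0,-4],"yaw":0},{"offset":[0,0,-2],"yaw":0},{"offset":[0,0,0],"yaw":0},{"offset":[0,0,0],"yaw":0},{"offset":[0,0,0],"yaw":0},{"offset":[0,0,0],"yaw":0}]'

```text
time_s: 5.25
eef_pos: [0.4231, 0.1984, 0.0679]
tcp_rot: [3.141, -0.0, 1.541]
contact_force: [0.3, -0.3, 0.5]
width: 0.0507
finger_force: 0.0
```

move_arm --series '[{"offset":[0,0,0],"yaw":0},{"offset":[0,0,0],"yaw":0},{"offset":[0,0,0],"yaw":0},{"offset":[0,0,0],"yaw":0},{"offset":[0,0,0],"yaw":0},{"offset":[0,0,0],"yaw":0},{"offset":[0,0,0],"yaw":0},{"offset":[0,0,0],"yaw":0},{"offset":[0,0,0],"yaw":0},{"offset":[0,0,0],"yaw":0}]' --claw 255 --newtons 25

```text
time_s: 6.5
eef_pos: [0.4231, 0.1983, 0.0677]
tcp_rot: [3.142, -0.0, 1.541]
contact_force: [-0.1, 0.3, 0.1]
width: 0.0221
finger_force: 25.0
```

move_arm --series '[{"offset":[0,0,3],"yaw":0},{"offset":[0,0,8],"yaw":0},{"offset":[0,0,15],"yaw":0},{"offset":[0,0,20],"yaw":0},{"offset":[0,0,25],"yaw":0},{"offset":[0,0,25],"yaw":0},{"offset":[0,-10,20],"yaw":0},{"offset":[4,-25,9],"yaw":0},{"offset":[10,-40,0],"yaw":0.02},{"offset":[10,-40,0],"yaw":0.02}]'

```text
time_s: 7.75
eef_pos: [0.4476, 0.0825, 0.1942]
tcp_rot: [3.139, -0.001, 1.583]
contact_force: [1.0, 0.6, -1.1]
width: 0.0218
finger_force: 25.0
```

move_arm --series '[{"offset":[10,-40,0],"yaw":0.02},{"offset":[10,-40,0],"yaw":0.02},{"offset":[10,-40,0],"yaw":0.02},{"offset":[10,-40,0],"yaw":0.02},{"offset":[10,-40,0],"yaw":0.02},{"offset":[10,-40,0],"yaw":0.01},{"offset":[10,-30,0],"yaw":0},{"offset":[0,-12,0],"yaw":0},{"offset":[0,0,0],"yaw":0},{"offset":[0,0,0],"yaw":0}]'

```text
time_s: 9.0
eef_pos: [0.5169, -0.1969, 0.1929]
tcp_rot: [3.142, -0.001, 1.693]
contact_force: [-0.5, -0.2, -0.8]
width: 0.0218
finger_force: 25.0
```

```bash
python3 - <<'E'
from h import *
s=monitor.state();p=eyes.camera('wrist');save(p,'w4.png');t=eyes.camera('side');save(t,'s4.png')
print(s['eef_pos'].round(4),s['tcp_rot'].round(4),s['width'],s['contact_force'])
for l in ['carriage','seat','tester','green_glass']:
    print(l,[(round(m['score'],2),np.round(m['bbox']).tolist()) for m in masks_of(l,p)[:2]])
E
```

```text
[ 0.5169 -0.1969  0.1929] [ 3.1416e+00 -1.2000e-03  1.6925e+00] 0.02176228027828513 [-0.54180306 -0.24043762 -0.8327249 ]
carriage [(0.83, [301.0, 206.0, 346.0, 263.0])]
seat [(0.62, [301.0, 205.0, 349.0, 266.0])]
tester [(0.64, [258.0, 103.0, 390.0, 293.0])]
green_glass [(0.92, [292.0, 260.0, 349.0, 335.0])]
```

View pics/w4.png

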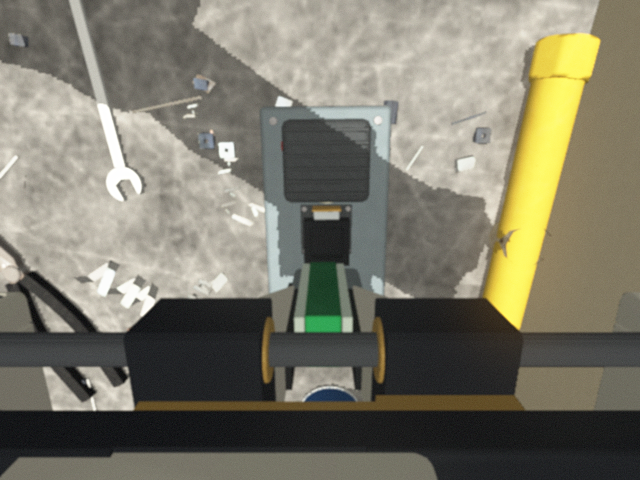

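```bash
python3 - <<'E'
import cv2
c=cv2.imread('pics/w4.png')[95:345,250:400];cv2.imwrite('pics/w4c.png',cv2.resize(c,(360,600),interpolation=cv2.INTER_CUBIC))
E
```

```text
(no output)
```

View pics/w4c.png

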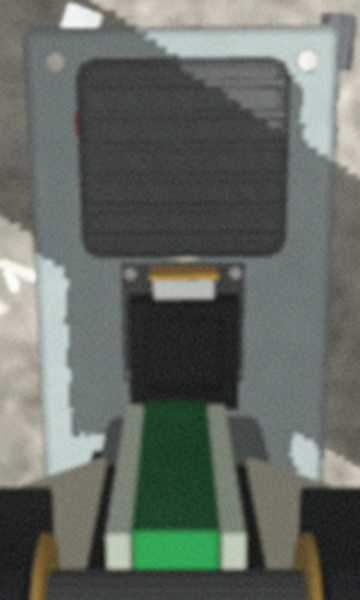

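```bash
python3 - <<'E'
from h import *
s=monitor.state();p=eyes.camera('wrist');print(s['eef_pos'].round(4),s['tcp_rot'].round(4))
f=lambda x,y:(250+x/2.4-.3,95+y/2.4-.3)
b=ray(p,[f(25,31),f(338,28)],.018,s);print('base edge',b.round(4),np.linalg.norm(b[0]-b[1]))
h=ray(p,[f(78,57),f(291,57),f(287,257),f(83,257)],.096,s);print('lamp',h.round(4),h.mean(0).round(4))
c=ray(p,[f(130,296),f(240,296)],.068,s);print('blk',c.round(4),c.mean(0).round(4))
g=ray(p,[f(135,403),f(228,403)],s['eef_pos'][2]-.032,s);print('glass bottom edge',g.round(4),g.mean(0).round(4))
t=ray(p,[f(107,570),f(246,570)],s['eef_pos'][2]+.032,s);print('glass top -y edge',t.round(4),t.mean(0).round(4))
psi=.12;ux=np.array([np.cos(psi),np.sin(psi)]);uy=np.array([-np.sin(psi),np.cos(psi)])
for n,q,o in(('base',b,.106),('lamp',h,.064),('blk',c,.018)): print(n,'seat est',(q.mean(0)[:2]-uy*o).round(4))
print('glass c est bottom',(g.mean(0)[:2]-uy*.011).round(4),'top',(t.mean(0)[:2]+uy*.011).round(4))
d=b[1]-b[0];print('yaw',np.arctan2(d[1],d[0]));d=h[1]-h[0];print(np.arctan2(d[1],d[0]));d=h[2]-h[3];print(np.arctan2(d[1],d[0]));d=g[1]-g[0];print('glass yaw',np.arctan2(d[1],d[0]))
E
```

```text
[ 0.5171 -0.198   0.1928] [ 3.1415e+00 -3.0000e-04  1.6919e+00]
base edge [[ 0.4529 -0.1054  0.018 ]
 [ 0.5617 -0.0913  0.018 ]] 0.10966999075813284
lamp [[ 0.4806 -0.1147  0.096 ]
 [ 0.5379 -0.1077  0.096 ]
 [ 0.5452 -0.1618  0.096 ]
 [ 0.4869 -0.1688  0.096 ]] [ 0.5127 -0.1383  0.096 ]
blk [[ 0.5008 -0.1845  0.068 ]
 [ 0.5361 -0.1802  0.068 ]] [ 0.5185 -0.1824  0.068 ]
glass bottom edge [[ 0.507  -0.1891  0.1608]
 [ 0.5278 -0.1866  0.1608]] [ 0.5174 -0.1879  0.1608]
glass top -y edge [[ 0.506  -0.1958  0.2248]
 [ 0.528  -0.1932  0.2248]] [ 0.517  -0.1945  0.2248]
base seat est [ 0.52   -0.2036]
lamp seat est [ 0.5203 -0.2018]
blk seat est [ 0.5206 -0.2002]
glass c est bottom [ 0.5187 -0.1988] top [ 0.5157 -0.1836]
yaw 0.1295870346348167
0.12056956855432929
0.12047282454599867
glass yaw 0.12039425671437083
```

move_arm --series '[{"offset":[1.5,-2,-10],"yaw":0},{"offset":[0,0,-15],"yaw":0},{"offset":[0,0,-15],"yaw":0},{"offset":[0,0,-15],"yaw":0},{"offset":[0,0,-12],"yaw":0},{"offset":[0,0,-8],"yaw":0},{"offset":[0,0,-5],"yaw":0},{"offset":[0,0,0],"yaw":0},{"offset":[0,0,0],"yaw":0},{"offset":[0,0,0],"yaw":0}]'

```text
time_s: 10.6
eef_pos: [0.5189, -0.2008, 0.1132]
tcp_rot: [3.141, 0.0, 1.691]
contact_force: [-0.2, 0.1, -0.9]
width: 0.0214
finger_force: 25.0
```

```bash
python3 - <<'E'
from h import *
s=monitor.state();p=eyes.camera('wrist');save(p,'w5.png');t=eyes.camera('side');save(t,'s5.png')
print(s['eef_pos'].round(4),s['tcp_rot'].round(4),s['contact_force'])
a=cv2.resize(p['color'][150:350,250:400,::-1],(450,600),interpolation=cv2.INTER_CUBIC)
b=cv2.resize(t['color'][160:260,275:333,::-1],(348,600),interpolation=cv2.INTER_CUBIC)
cv2.imwrite('pics/w5c.png',np.hstack([a,b]))
E
```

```text
[ 0.5189 -0.2008  0.1132] [3.1407e+00 3.0000e-04 1.6908e+00] [-0.20293574  0.13173464 -0.85730346]
```

View pics/w5c.png

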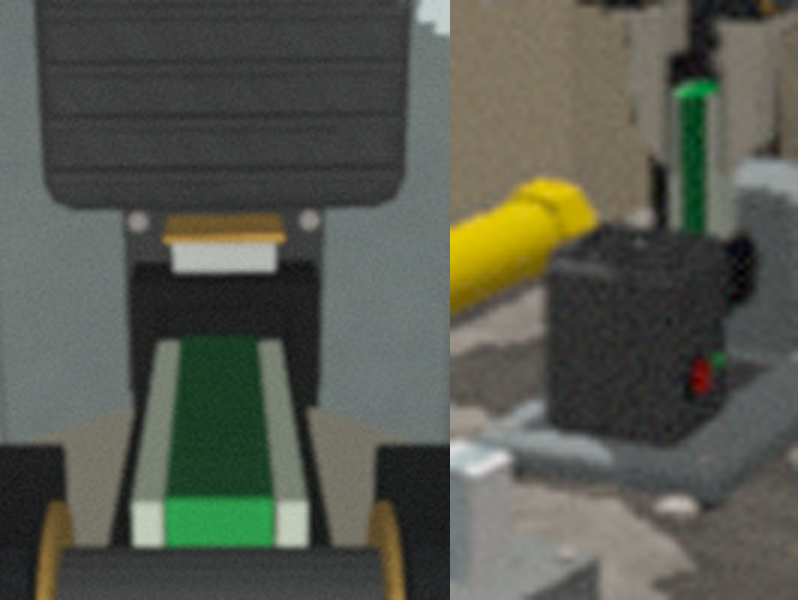

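```bash
python3 - <<'E'
from h import *
s=monitor.state();p=eyes.camera('wrist')
f=lambda x,y:(250+x/3-.3,150+y/3-.3)
psi=.12;ux=np.array([np.cos(psi),np.sin(psi)]);uy=np.array([-np.sin(psi),np.cos(psi)])
T=s['eef_pos'][:2]
for n,a,z,o in (('blk',[(132,265),(320,265)],.068,.018),('lampedge',[(45,207),(405,207)],.096,.036),('blade',[(164,241),(286,241)],.074,.027),('glassbot',[(157,340),(285,340)],s['eef_pos'][2]-.032,.011),('glasstop+y',[(133,499),(309,499)],s['eef_pos'][2]+.032,.011)):
    q=ray(p,[f(*k) for k in a],z,s)[:,:2];e=q.mean(0)-uy*o-T;print(n,'len',np.linalg.norm(q[1]-q[0]).round(4),'rel tool x,y',(e@ux*1e3).round(2),(e@uy*1e3).round(2))
E
```

```text
blk len 0.0355 rel tool x,y 1.43 2.26
lampedge len 0.0579 rel tool x,y 1.08 1.29
blade len 0.0222 rel tool x,y 1.2 -0.63
glassbot len 0.0231 rel tool x,y 0.46 -1.28
glasstop+y len 0.0221 rel tool x,y 0.33 -0.77
```

```bash
python3 - <<'E'
from h import *
s=monitor.state()
I=np.mean([cv2.cvtColor(eyes.camera('wrist')['color'],cv2.COLOR_RGB2GRAY).astype(float) for _ in range(6)],0)
for a,b in((297,302),(310,340),(348,354)): print(a,I[228:266,a:b].mean(1).round(0).astype(int).tolist())
print('cols',I[250:260,288:364].mean(0).round(0).astype(int).tolist())
c=np.clip((I[220:280,285:365]-10)*5,0,255).astype(np.uint8);cv2.imwrite('pics/d.png',cv2.resize(c,(800,600),interpolation=cv2.INTER_CUBIC))
E
```

```text
297 [66, 64, 63, 64, 64, 64, 64, 65, 61, 49, 35, 28, 28, 28, 29, 29, 31, 32, 35, 34, 34, 34, 34, 35, 34, 35, 34, 34, 34, 34, 34, 34, 34, 34, 33, 34, 36, 37]
310 [103, 130, 146, 159, 172, 180, 182, 182, 183, 182, 181, 175, 149, 96, 45, 26, 28, 32, 33, 33, 33, 33, 33, 32, 30, 31, 31, 33, 33, 33, 33, 33, 33, 36, 43, 51, 56, 57]
348 [63, 61, 62, 62, 62, 61, 63, 62, 56, 41, 29, 26, 27, 27, 26, 28, 30, 33, 34, 33, 33, 33, 33, 33, 32, 32, 33, 32, 32, 33, 33, 32, 33, 33, 33, 33, 33, 32]
cols [114, 115, 115, 110, 92, 64, 43, 35, 34, 35, 34, 34, 34, 33, 33, 31, 31, 32, 32, 33, 33, 33, 33, 33, 32, 32, 33, 32, 32, 32, 33, 32, 32, 32, 32, 32, 32, 32, 32, 33, 32, 32, 32, 32, 32, 31, 32, 32, 32, 32, 32, 32, 32, 32, 32, 32, 31, 30, 29, 29, 30, 32, 33, 33, 33, 33, 32, 34, 44, 70, 99, 114, 118, 117, 118, 118]
```

View pics/d.png

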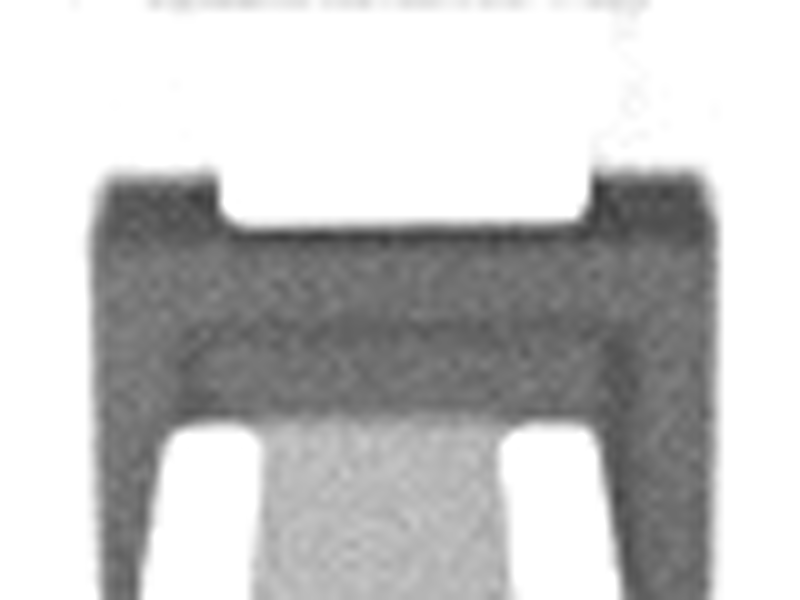

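```bash
python3 - <<'E'
from h import *
s=monitor.state();p=eyes.camera('wrist')
f=lambda x,y:(285+x/10-.5,220+y/10-.5)
psi=.12;ux=np.array([np.cos(psi),np.sin(psi)]);uy=np.array([-np.sin(psi),np.cos(psi)])
T=s['eef_pos'][:2];print(s['eef_pos'])
for n,a,z,o in (('blk',[(95,242),(716,242)],.068,.018),('pocket',[(187,328),(627,328)],.068,.012),('glassbot',[(168,422),(598,422)],s['eef_pos'][2]-.032,.011)):
    q=ray(p,[f(*k) for k in a],z,s)[:,:2];e=q.mean(0)-uy*o-T;print(n,'len',np.linalg.norm(q[1]-q[0]).round(4),'rel tool x,y',(e@ux*1e3).round(2),(e@uy*1e3).round(2))
E
```

```text
[ 0.51853417 -0.2006808   0.11275471]
blk len 0.0353 rel tool x,y 1.41 -0.97
pocket len 0.0252 rel tool x,y 1.5 -0.08
glassbot len 0.0232 rel tool x,y 0.13 -0.51
```

move_arm --series '[{"offset":[1,0.5,0],"yaw":0},{"offset":[0,0,0],"yaw":0},{"offset":[0,0,-3],"yaw":0},{"offset":[0,0,-3],"yaw":0},{"offset":[0,0,-3],"yaw":0},{"offset":[0,0,-3],"yaw":0},{"offset":[0,0,-3],"yaw":0},{"offset":[0,0,-3],"yaw":0},{"offset":[0,0,0],"yaw":0},{"offset":[0,0,0],"yaw":0}]'

```text
time_s: 12.35
eef_pos: [0.5196, -0.2002, 0.0948]
tcp_rot: [3.142, -0.0, 1.691]
contact_force: [-0.3, 0.4, 2.5]
width: 0.0216
finger_force: 25.0
```

```bash
python3 - <<'E'
from h import *
s=monitor.state();print(s['eef_pos'].round(4),s['contact_force'].round(2),s['moment'].round(3),s['width'])
p=eyes.camera('wrist')
I=cv2.cvtColor(p['color'],cv2.COLOR_RGB2GRAY).astype(float)
c=np.clip((I[220:290,280:370]-10)*5,0,255).astype(np.uint8);cv2.imwrite('pics/d2.png',cv2.resize(c,(771,600),interpolation=cv2.INTER_CUBIC))
E
```

```text
[ 0.5196 -0.2002  0.0948] [-0.3   0.41  2.55] [-0.033  0.355  0.009] 0.02162051836534307
```

View pics/d2.png

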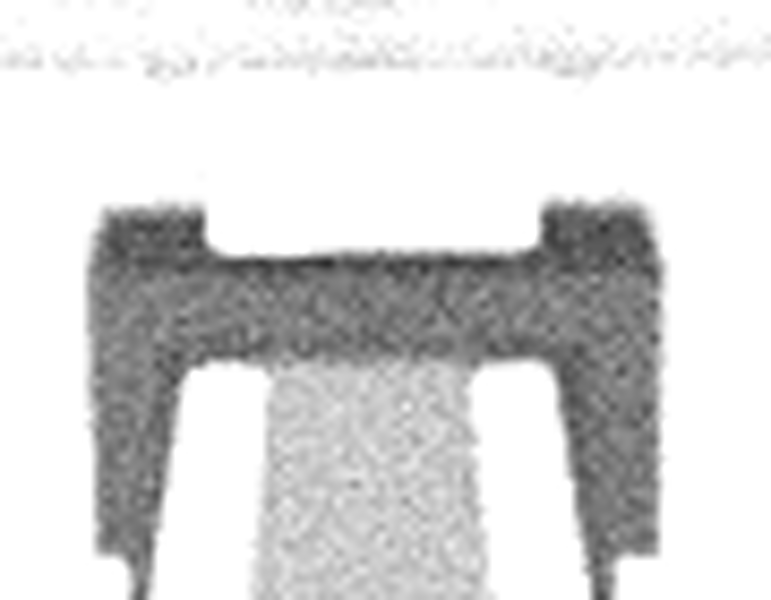

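move_arm --series '[{"offset":[0,-0.3,0],"yaw":0},{"offset":[0,-0.3,0],"yaw":0},{"offset":[0,-0.3,0],"yaw":0},{"offset":[0,-0.3,0],"yaw":0},{"offset":[0,0,0],"yaw":0},{"offset":[0,0,0],"yaw":0},{"offset":[0,0,0],"yaw":0},{"offset":[0,0,0],"yaw":0},{"offset":[0,0,0],"yaw":0},{"offset":[0,0,0],"yaw":0}]'

```text
time_s: 13.65
eef_pos: [0.5196, -0.2014, 0.0948]
tcp_rot: [3.142, -0.0, 1.691]
contact_force: [-0.3, 1.3, -0.5]
width: 0.022
finger_force: 25.0
```

```bash
python3 - <<'E'
from h import *
s=monitor.state();print(s['eef_pos'].round(4),s['contact_force'].round(2),s['moment'].round(3),s['width'])
E
```

```text
[ 0.5196 -0.2014  0.0948] [-0.33  1.25 -0.55] [-0.099  0.022  0.001] 0.022024350152013848
```

move_arm --series '[{"offset":[0,0.3,-2],"yaw":0},{"offset":[0,0,-3],"yaw":0},{"offset":[0,0,-3],"yaw":0},{"offset":[0,0,-3],"yaw":0},{"offset":[0,0,-3],"yaw":0},{"offset":[0,0,-3],"yaw":0},{"offset":[0,0,-3],"yaw":0},{"offset":[0,0,-3],"yaw":0},{"offset":[0,0,-2],"yaw":0},{"offset":[0,0,0],"yaw":0}]'

```text
time_s: 14.9
eef_pos: [0.5195, -0.201, 0.0696]
tcp_rot: [-3.142, -0.0, 1.691]
contact_force: [-1.5, 0.3, 3.6]
width: 0.0217
finger_force: 25.0
```

```bash
python3 - <<'E'
from h import *
p=eyes.camera('wrist');t=eyes.camera('side')
s=monitor.state();print(s['time_s'],s['eef_pos'].round(4),s['contact_force'].round(2),s['moment'].round(3),s['width'],s['finger_force'])
a=cv2.resize(p['color'][150:350,250:400,::-1],(450,600),interpolation=cv2.INTER_CUBIC)
b=cv2.resize(t['color'][160:260,275:333,::-1],(348,600),interpolation=cv2.INTER_CUBIC)
cv2.imwrite('pics/w6.png',np.hstack([a,b]))
E
```

```text
15.0 [ 0.5195 -0.2011  0.0697] [-1.62  1.09  3.6 ] [0.173 0.482 0.006] 0.021973032054854052 24.98596876859665
```

View pics/w6.png

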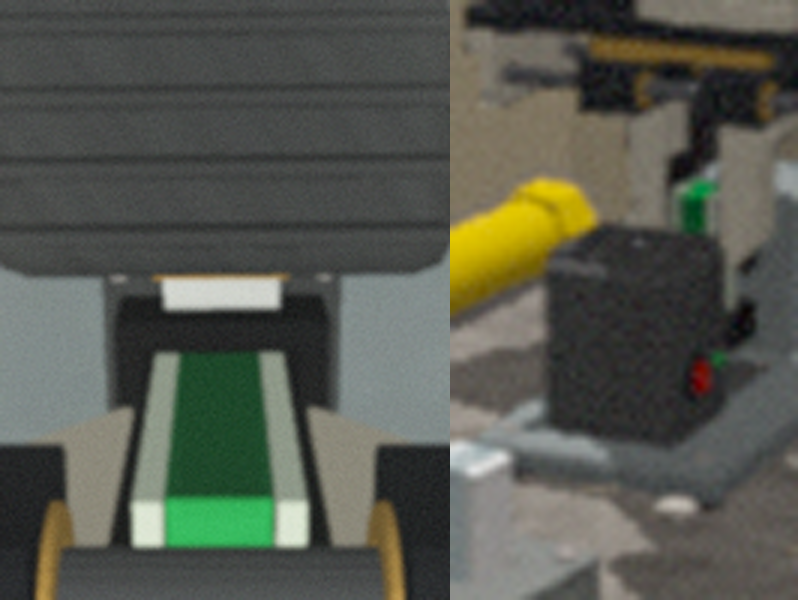

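```bash
python3 - <<'E'
from h import *
s=monitor.state();P=[eyes.camera('wrist') for _ in range(4)];p=P[0]
I=np.mean([cv2.cvtColor(q['color'],cv2.COLOR_RGB2GRAY).astype(float) for q in P],0)
print('rows@',list(range(238,272)))
for a,b in((292,298),(308,340),(350,356)): print(a,I[238:272,a:b].mean(1).round(0).astype(int).tolist())
for r in (254,260,266,270): print('cols',r,I[r-1:r+2,280:370].mean(0).round(0).astype(int).tolist())
psi=.12;ux=np.array([np.cos(psi),np.sin(psi),0]);uy=np.array([-np.sin(psi),np.cos(psi),0])
T=np.r_[s['eef_pos'][:2],0]+ux*.0007
for d in (.006,.010,.014,.018,.022):
    X=np.array([T+ux*a*.018+uy*.018+[0,0,.068-d] for a in(-1,1)]+[T+ux*a*.012+uy*.012+[0,0,.068-d] for a in(-1,1)]+[T+uy*.027+[0,0,.074-d]]);print(d,proj(p,X,s).round(1).tolist())
E
```

```text
rows@ [238, 239, 240, 241, 242, 243, 244, 245, 246, 247, 248, 249, 250, 251, 252, 253, 254, 255, 256, 257, 258, 259, 260, 261, 262, 263, 264, 265, 266, 267, 268, 269, 270, 271]
292 [66, 66, 62, 64, 72, 77, 77, 76, 77, 72, 56, 39, 31, 30, 31, 31, 31, 31, 32, 34, 37, 39, 39, 39, 39, 39, 39, 38, 39, 38, 38, 39, 38, 38]
308 [65, 62, 67, 97, 151, 191, 206, 209, 209, 210, 209, 208, 207, 197, 160, 97, 44, 27, 30, 35, 37, 38, 38, 37, 37, 37, 37, 35, 39, 51, 64, 69, 69, 69]
350 [64, 62, 60, 66, 71, 73, 73, 74, 70, 62, 46, 32, 29, 30, 29, 31, 30, 31, 32, 36, 38, 39, 38, 38, 39, 39, 38, 38, 38, 37, 37, 38, 38, 38]
cols 254 [137, 137, 136, 131, 111, 86, 76, 72, 62, 45, 34, 29, 32, 30, 30, 32, 30, 32, 31, 31, 32, 30, 31, 32, 42, 55, 62, 64, 64, 63, 64, 64, 63, 63, 63, 62, 62, 64, 63, 62, 56, 53, 52, 52, 52, 50, 52, 53, 52, 51, 52, 52, 52, 51, 52, 52, 51, 51, 50, 53, 52, 52, 48, 38, 32, 30, 30, 30, 29, 30, 31, 30, 31, 30, 30, 30, 31, 32, 41, 57, 69, 73, 82, 110, 133, 138, 138, 138, 137, 136]
cols 260 [136, 138, 138, 133, 115, 91, 76, 64, 50, 41, 39, 37, 39, 40, 38, 40, 38, 39, 38, 39, 37, 38, 38, 
[... 789 characters left out ...]
, 135, 108, 72, 57, 54, 56, 54, 55, 56, 54, 56, 56, 56, 55, 56, 55, 56, 56, 56, 54, 55, 56, 56, 55, 55, 54, 53, 63, 92, 124, 142, 147, 147, 147, 147, 139, 108, 66, 37, 30, 33, 34, 33, 38, 38, 40, 38, 38, 38, 37, 42, 50, 64, 73, 88, 113, 134, 139, 138, 137, 138, 139]
0.006 [[285.9, 262.8], [362.1, 262.8], [298.8, 274.8], [349.1, 274.7], [324.0, 248.1]]
0.01 [[286.7, 260.2], [361.2, 260.1], [299.4, 271.9], [348.6, 271.9], [324.0, 245.7]]
0.014 [[287.5, 257.7], [360.4, 257.6], [299.8, 269.1], [348.0, 269.1], [324.0, 243.3]]
0.018 [[288.2, 255.2], [359.7, 255.2], [300.3, 266.5], [347.5, 266.5], [324.0, 241.1]]
0.022 [[288.9, 252.9], [358.9, 252.9], [300.7, 264.0], [347.1, 263.9], [323.9, 239.0]]
```

move_arm --series '[{"offset":[-0.3,0,-1],"yaw":0},{"offset":[0,0,-1],"yaw":0},{"offset":[0,0,-1],"yaw":0},{"offset":[0,0,0],"yaw":0},{"offset":[0,0,0],"yaw":0},{"offset":[0,0,0],"yaw":0},{"offset":[0,0,0],"yaw":0},{"offset":[0,0,0],"yaw":0},{"offset":[0,0,0],"yaw":0},{"offset":[0,0,0],"yaw":0}]'

```text
time_s: 16.45
eef_pos: [0.5195, -0.201, 0.0669]
tcp_rot: [3.141, 0.0, 1.691]
contact_force: [-1.4, 1.1, 4.8]
width: 0.0217
finger_force: 25.0
```

```bash
python3 - <<'E'
from h import *
P=[eyes.camera('wrist') for _ in range(4)];p=P[0];s=monitor.state();print(s['time_s'],s['eef_pos'].round(4),s['contact_force'].round(2),s['width'])
I=np.mean([cv2.cvtColor(q['color'],cv2.COLOR_RGB2GRAY).astype(float) for q in P],0)
for a,b in((292,298),(308,340),(350,356)): print(a,I[238:272,a:b].mean(1).round(0).astype(int).tolist())
for r in (260,264): print('cols',r,I[r-1:r+2,280:370].mean(0).round(0).astype(int).tolist())
psi=.12;ux=np.array([np.cos(psi),np.sin(psi),0]);uy=np.array([-np.sin(psi),np.cos(psi),0])
T=np.r_[s['eef_pos'][:2],0]+ux*.0007
for d in (.014,.018,.022,.026):
    X=np.array([T+ux*a*.018+uy*.018+[0,0,.068-d] for a in(-1,1)]);print(d,proj(p,X,s).round(1).tolist())
# glass top +y edge row (slip check)
print('glass top',I[305:335,315:330].mean(1).round(0).astype(int).tolist())
E
```

```text
16.65 [ 0.5195 -0.2011  0.0669] [-2.12  1.55  5.34] 0.02159087087757823
292 [71, 70, 67, 66, 63, 63, 69, 75, 78, 72, 56, 38, 32, 31, 32, 32, 31, 32, 32, 36, 38, 39, 39, 39, 39, 39, 39, 39, 39, 39, 39, 38, 39, 39]
308 [69, 67, 65, 62, 72, 121, 180, 207, 212, 212, 211, 210, 209, 199, 161, 98, 45, 28, 31, 35, 38, 39, 38, 38, 38, 38, 38, 36, 39, 52, 65, 70, 70, 69]
350 [68, 66, 66, 63, 61, 63, 68, 73, 72, 62, 45, 33, 30, 30, 30, 30, 30, 31, 33, 37, 39, 38, 39, 39, 39, 40, 38, 39, 38, 38, 38, 38, 37, 38]
cols 260 [139, 138, 136, 124, 102, 81, 74, 65, 52, 41, 41, 38, 41, 38, 38, 38, 40, 38, 40, 39, 39, 37, 38, 39, 38, 38, 38, 38, 39, 38, 38, 39, 39, 38, 39, 38, 39, 38, 38, 38, 38, 39, 37, 39, 38, 39, 38, 38, 38, 39, 38, 38, 38, 38, 39, 38, 39, 39, 38, 39, 40, 38, 39, 40, 38, 38, 39, 38, 39, 40, 39, 39, 39, 39, 38, 39, 39, 39, 40, 48, 61, 72, 78, 93, 119, 136, 139, 140, 137, 138]
cols 264 [138, 139, 139, 134, 110, 86, 74, 67, 54, 44, 39, 39, 39, 38, 40, 39, 39, 39, 39, 37, 39, 38, 37, 37, 37, 37, 38, 37, 37, 38, 38, 37, 39, 37, 37, 37, 39, 37, 37, 38, 38, 37, 38, 36, 37, 38, 37, 39, 36, 36, 37, 37, 37, 37, 36, 38, 37, 36, 37, 35, 38, 35, 37, 38, 37, 37, 36, 39, 37, 37, 38, 38, 40, 40, 39, 39, 40, 39, 40, 51, 65, 73, 79, 100, 124, 136, 139, 137, 137, 138]
0.014 [[286.9, 259.5], [361.0, 259.4]]
0.018 [[287.7, 257.0], [360.2, 256.9]]
0.022 [[288.4, 254.6], [359.4, 254.5]]
0.026 [[289.0, 252.3], [358.7, 252.2]]
glass top [56, 56, 56, 55, 56, 56, 56, 55, 55, 61, 81, 107, 125, 134, 136, 136, 136, 137, 139, 140, 140, 140, 140, 140, 140, 136, 120, 89, 65, 60]
```

```bash
python3 -c "
from bench import robot; print(robot.hand_in())"
```

```text
the job is handed in; nothing more can be done
None
```

I handed the job in at about 17 s with the green glass standing in the carriage pocket, gripped on its frosted faces at 25 N and held down about 21 mm; that depth comes from the wrist picture and the measured push of about 6 N. On the way in the glass briefly rested on the pocket rim (about 3.4 N) before it dropped in. I did not take a final look at the other glasses or the things on the bench.

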